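# Refit the relay and knob of the boiler's heating controller

## Task

The grey heating controller lies open on the worktop: plug the new white-and-blue relay from the tray into the controller's empty socket and press it fully home, then swing the cover shut, and last push the black control knob all the way down onto the spindle that sticks out through the cover. Leave the scorched old relay, the screwdriver and the kitchen things where they are.

Things in the scene. Friction and masses are not known exactly. Their poses are not given: they have to be found in the camera images.
- controller: Grey open-topped control box on its back, fixed; 180 (x) by 150 (y) by 76 high, walls 4. Origin: centre of its underside, z up. Cover hinged on the rim of its +y side. Inside: black relay socket (point socket), white thermostat block 44 x 44, top 50 above the underside, with the upright spindle at x +56, y +12; the other parts inside are lower than 32. (mm)
- socket (a point): Centre of the relay socket's mouth, on its top face, 30 above the box's underside; axes as the box's. Black block 50 (x) by 78 (y), well 36 (x) by 28 (y), 16 deep. Sprung brass jaws in the well: a relay set in straight drops about 8 and stops on them; about 6 to 10 N on its top drives it the other 6, till its shoulder meets the top face; there it stays. (mm)
- spindle_tip (a point): Top centre of the fixed upright steel spindle, 98 above the box's underside; axes as the box's. Spindle 8 in diameter, 16 long, its last 4 tapering to 4; it stands on a brass bush 16 in diameter, top 82 above the box's underside. With the cover shut it comes up through a 24 wide hole, and the bush ends 2.5 above the cover's outer face. (mm)
- cover (a joint): Angle (rad) of the cover: 0 = shut, flat on the box; it starts open at 1.7 to 2.1, a little beyond upright, leaning away from the box. Stiff hinge: it stays where it is left and swings when pushed with 1 to 3 N near its free edge.
- cover_edge (a point): On the cover's outer face at the free edge, 150 from the hinge, 20 to the box's -x from the middle. x: along the hinge (box's x); y: from free edge to hinge; z: outward normal of the outer face (up when shut). Cover: grey plate 180 by 150 by 3, with a finger tab 44 wide reaching 12 beyond the edge here. Shut, this point is 79.5 above the box's underside. (mm)
- cover_hinge (a point): Middle of the hinge line, on the rim of the box's +y side, 76.5 above its underside; it turns with the cover, axes as those of cover_edge. (mm)
- tray: Shallow blue parts tray, fixed to the worktop, 130 (x) by 190 (y) by 16 high, floor and walls 4 thick; the new relay and the knob stand in it. Origin: centre of its underside. (mm)
- relay: The new relay, 56 mm high, standing upright: black plug foot 34 (x) by 26 (y) by 14 high, its lowest 4 tapering to 30 by 22; above it a white case with blue label, 38 (x) by 30 (y) by 42 high, whose 2 wide shoulder rests on the socket when home. Origin: centre of the foot's underside; z up. Its x belongs along the socket's x, either way round (symmetrical contacts). About 70 g.
- knob: Black round control knob, 36 in diameter at the foot, 33 at the top, 24 high, white pointer mark on top, standing upright with its bore down. Bore 10 in diameter, 18 deep from the underside. Origin: centre of its underside; z up. All the way down, its underside rests on the bush, 16 below the spindle's tip. Any turn of it is right. About 35 g. (mm)
- old_relay: Old relay, same size as the new one but scorched brown, lying on its side; leave it. Origin under its middle. (mm)
- screwdriver: Screwdriver lying on the worktop; leave it.
- pot: Small dark brown lidded pot, 104 in diameter, 106 high; leave it. Origin: centre of its underside. (mm)
- soap: Soap bottle with blue cap, 64 in diameter, 180 high; leave it. Origin: centre of its underside. (mm)
- jar: White and blue ceramic jar, 80 in diameter, 100 high; leave it. Origin: centre of its underside. (mm)
- mug: Blue mug, 80 in diameter, 90 high; leave it. Origin: centre of its underside. (mm)
- roll: Roll of kitchen paper standing upright, 110 in diameter, 230 high; leave it. Origin: centre of its underside. (mm)
There are look-alikes about, which are no part of the job. What is shaped like the relay but green is not meant. Of the things like the tray, leave any that is purple; of the rest the larger one is meant.

How it is judged (in metres and radians):
On the way, in this order (a step that is already met when the one before it is completed fails the run):
1. the new relay is fully home in the socket, with the cover still open (z of relay in the frame of socket below -0.012 m and horizontal distance between relay and socket below 0.003 m and angle between the z axis of relay and the z axis of socket, either way round below 0.07 rad and value of joint cover above 0.5 rad), for 0.2 s.
2. the cover is shut (value of joint cover below 0.04 rad), for 0.2 s.
3. the knob is all the way down on the spindle (z of knob in the frame of spindle_tip below -0.014 m and horizontal distance between knob and spindle_tip below 0.003 m and angle between the z axis of knob and the z axis of spindle_tip, either way round below 0.1 rad), for 0.2 s.
At the end, for the whole second after the job is handed in: Relay straight in the socket (3 mm, 0.07 rad), its shoulder within 2 mm of the socket; cover shut to 0.04 rad; knob on the spindle (3 mm off axis, 0.1 rad), its underside within 2 mm of the bush, at rest (all of step 3 and z of relay in the frame of socket below -0.012 m and horizontal distance between relay and socket below 0.003 m and angle between the z axis of relay and the z axis of socket, either way round below 0.07 rad and value of joint cover below 0.04 rad and linear speed of knob below 0.02 m/s); the robot touches nothing.
It fails at once if a bystander (old relay, screwdriver, pot, soap bottle, jar, mug or paper roll) is shifted by more than 30 mm (distance of any of old_relay, screwdriver, pot, soap, jar, mug, roll from where it was at the start of the episode above 0.03 m).
It also fails if it takes over 72 s, if anything falls off the work surface, if the arm or the gripper's body presses on something with over 40 N, if the wrist force passes 120 N, or if a joint passes its speed limit or range.

## Robot

A 6-joint arm with a two-finger parallel gripper is mounted at the origin on the work surface. World frame = base frame: x ahead of the robot, y to its left, z up, the work surface at z = 0. Lengths are in m, angles in degrees, forces in N, time in s.
With the tool pointing down it reaches from about 0.25 to 0.725 m from the base axis. Payload 9.7 kg.
Tool frame: the origin (TCP) lies at the very end of the fingers, on their centre line; the grasp point (between the pads) lies grasp_offset behind it (grasp_offset is the distance from the TCP to the grasp point, in m); z points along the fingers, y is the line along which they close (so a half turn about z gives the same grasp; the last joint's range is limited). The gripper opens to 85 mm and grips with 20 to 120 N. Pads are 22 mm wide; open, the fingers measure 114 mm over their backs; the gripper's body (76 mm by 85 mm) begins 54 mm behind the grasp point. The pads swing forward as they close: fully open they stand 13 mm farther back than shut.
Start: joints at [69.041, 4.979, 10.078, 95.1, 0, 90], TCP at [0.197, 0.514, 0.231] pointing down, gripper open.
Joint ranges: [-179.16, 179.16], [-48.56, 103.87], [-65.8, 70.77], [-126.05, 130.52], [-82.76, 87.17], [-180, 180]. Speed limits (degrees/s): [127.2, 127.2, 147.25, 180, 180, 180].

## Interface

Orientations are given as [roll, pitch, yaw] about the fixed x, y, z axes, in that order (R = Rz(yaw) Ry(pitch) Rx(roll)).
In Python, from workcell import get_obs, camera, calibration, job_done, recognise, cut_out, mark_of, grasp_offset gives the robot as it stands.
- The arm moves only by the tool servo_tool, never from a script. Its argument "moves" is a list of rows, each a list of 3 entries, a list of its own where there are three numbers: the turn, a rotation vector about the tool's x, y, z in degrees, then the shift along the tool's x, y, z in m, then the opening in per cent of the stroke, from 0 (shut) to 100 (fully open). In form: [[[ax, ay, az], [x, y, z], claw], ...]. A call has 1 to 12 rows; each row shifts and turns the commanded pose from where the row before left it, along the tool's axes as they then stand; what a row does not reach is not made up. A row lasts 1/10 s, in which the tool goes at most 50 mm and 8.59 degrees, less where a joint would pass 70% of its speed; a pose out of reach is approached as far as the arm can. A call is refused whole if a number of a shift passes 0.05 or a number of a turn 8.59, either way. A call with a gripper value outside its range is refused whole. The fingers move at their own pace and stop on an object; "force" is the grip in N (left out, the last holds). Time passes only in rows, so rows that do not move let the fingers close. It gives the time, the measured TCP pose, the force, the opening and the grip force at its end, in the units of the state.
- get_obs(): the state, without advancing time (a new reading comes with each control period).
- camera(name): name is "side" or "top" or "wrist"; returns (picture, depth): 384x512x3 uint8, red, green, blue; 384x512 float32, m along the optical axis (not along the pixel's ray), 0 where there is no reading.
- calibration(name): a dict with "camera_matrix" (3x3 intrinsics, pixels), "R" (3x3) and "t" (3): a world point X has camera coordinates R X + t. Camera axes: x right, y down, z forward; pixel columns grow to the right and rows downward; lengths in m; the calibration is good to about 2 mm. A picture is of the moment at which its call begins: read the wrist's pose just before it. calibration takes no time and is no camera call; for the wrist camera it gives the pose at the moment of the call.
- job_done(): hands the job in; it is judged then, once.
Trained networks look in the newest picture that a camera, given by its name, has taken for a name from the list of things; names that differ only in an ending like _2 or _b are one class to them, and where a whole thing is asked for, a point or a joint stands for the part that bears it (a point fixed in the world has none). Each returns a list of dicts, best first, with "score" (0 to 1); they miss things now and then, are a little off and sometimes report something else, mostly with a low value. They report only what shows in the picture. A call takes as long as a camera call. They do not tell look-alikes from the thing itself.
- recognise(name, camera): "xyz" ([x, y, z] in m, in the coordinates of the camera as it stood for that picture, good to about 4 mm: the middle of the surface that is visible of it).
- cut_out(name, camera): "mask" (384x512 bool, what is visible of it).
- mark_of(name, camera): "xyz" ([x, y, z] in m, in the coordinates of the camera as it stood for that picture, good to about 4 mm: a listed point, or the origin of a listed thing).
The state is a dict: "time": time; "q": joint angles; "qd": joint speeds; "joint_efforts": joint torques, N m; "ee_pos": TCP position; "tcp_rot": TCP orientation; "wrist_force": force on the tool from outside, world axes, zero at the start; "torque": the same for the moment, N m; "opening": finger opening in m; "grasp_force": force on a finger pad.
Only numpy, scipy, OpenCV 4.12 (cv2) and the standard library are available. Lean on these libraries where they do the work, as an engineer would, in place of code of your own. Each camera call takes 0.05 s, during which the arm holds its last target. There are 200 camera calls.

## Working session

There is one attempt and no reset: what is moved stays moved. The work goes in short steps, Python scripts to look and compute and a tool call to move; the robot and the scene stay as the last step left them, time stands still between calls to the robot, and variables do not carry over. Pictures are saved under pics/ and viewed, at most 10 in all, crops included, and the job is handed in when it is done.

Besides the shell and the picture viewer there is one more tool, called after ">>>" by a JSON object that holds its "method" and its "body", one argument or row to a line. servo_tool: Moves the arm, as the interface text tells. Its arguments: {"type":"object","properties":{"moves":{"type":"array"},"force":{"type":"number"}},"required":["moves"]}

```bash
mkdir -p pics; ls; cat > h.py <<'E'
import numpy as np, cv2
from workcell import *
from scipy.spatial.transform import Rotation as Ro
def cal(n):
    c=calibration(n); return np.array(c["camera_matrix"]),np.array(c["R"]),np.array(c["t"])
def c2w(p,n):
    K,R,t=cal(n); return (np.asarray(p)-t)@R   # R^T (p-t)
def w2p(X,n):
    K,R,t=cal(n); c=K@(R@np.asarray(X)+t); return c[:2]/c[2]
def cloud(d,n):
    K,R,t=cal(n); v,u=np.indices(d.shape)
    p=np.stack([(u-K[0,2])/K[0,0]*d,(v-K[1,2])/K[1,1]*d,d],-1); W=(p-t)@R; W[d==0]=np.nan; return W
def save(n,f): 
    im,d=camera(n); cv2.imwrite(f,im[:,:,::-1]); return im,d
def tcp():
    o=get_obs(); return np.array(o["ee_pos"]),np.array(o["tcp_rot"])
E
python3 - <<'E'
from h import *
print(get_obs(), grasp_offset)
ims=[]
for n in ["top","side"]:
    im,d=camera(n); ims.append(im); np.savez(f"/tmp/{n}.npz",im=im,d=d)
    for nm in ["controller","socket","spindle_tip","cover_edge","cover_hinge","tray","relay","knob","old_relay","screwdriver","pot","soap","jar","mug","roll"]:
        r=mark_of(nm,n)
        for x in r[:3]:
            w=c2w(x["xyz"],n); print(n,nm,round(x["score"],2),w.round(3),w2p(w,n).round())
for n,im in zip("ts",ims): cv2.imwrite(f"pics/{n}0.png",cv2.resize(im[:,:,::-1],(800,600)))
E
```

```text
pics
{'time': 0.0, 'q': array([6.90421978e+01, 5.01294681e+00, 1.00341022e+01, 9.50975548e+01,
       4.07406568e-04, 9.00007170e+01]), 'qd': array([-0.06171787, -0.05740411, -0.00458166,  0.00156227,  0.0800158 ,
        0.00579527]), 'joint_efforts': array([ 4.20483586e-03, -5.20382953e+01,  4.64804649e+01,  1.62023969e-02,
       -4.06908640e-07, -6.05798078e-06]), 'ee_pos': array([0.19664562, 0.51341489, 0.23056218]), 'tcp_rot': array([-1.79923601e+02, -4.06450179e-04,  1.59041480e+02]), 'wrist_force': array([ 0.28420591, -0.27883609,  0.00243099]), 'torque': array([-0.02761072, -0.01494218,  0.0384964 ]), 'grasp_force': 0.0, 'opening': 0.08537534626763502} 0.0187
top controller 0.83 [ 0.526  0.128 -0.001] [206. 201.]
top controller 0.49 [ 0.495 -0.242 -0.004] [316. 209.]
top socket 0.64 [0.494 0.129 0.033] [205. 209.]
top spindle_tip 0.76 [0.585 0.139 0.095] [200. 177.]
top spindle_tip 0.45 [ 0.701 -0.222  0.002] [308. 150.]
top cover_edge 0.57 [0.513 0.272 0.216] [149. 191.]
top cover_hinge 0.84 [0.534 0.208 0.073] [179. 194.]
top cover_hinge 0.22 [0.515 0.272 0.216] [150. 191.
[... 1274 characters left out ...]
de tray 0.62 [ 0.308 -0.173  0.002] [233. 270.]
side relay 0.84 [ 0.36  -0.342 -0.003] [281. 302.]
side relay 0.69 [ 0.51  -0.282  0.006] [308. 261.]
side relay 0.54 [ 0.647 -0.316  0.002] [348. 248.]
side knob 0.59 [ 0.753 -0.034  0.004] [314. 186.]
side knob 0.45 [ 0.481 -0.199  0.001] [284. 249.]
side old_relay 0.72 [ 0.754 -0.033  0.002] [314. 186.]
side screwdriver 0.8 [ 0.703 -0.22   0.003] [339. 222.]
side pot 0.98 [ 0.764  0.179 -0.004] [281. 158.]
side soap 0.5 [0.697 0.353 0.   ] [244. 143.]
side jar 0.58 [ 0.577  0.489 -0.   ] [203. 138.]
side jar 0.17 [0.509 0.27  0.216] [210. 123.]
side mug 0.86 [ 0.465 -0.489  0.004] [345. 319.]
side roll 0.81 [ 0.63  -0.477  0.005] [384. 285.]
```

View pics/t0.png

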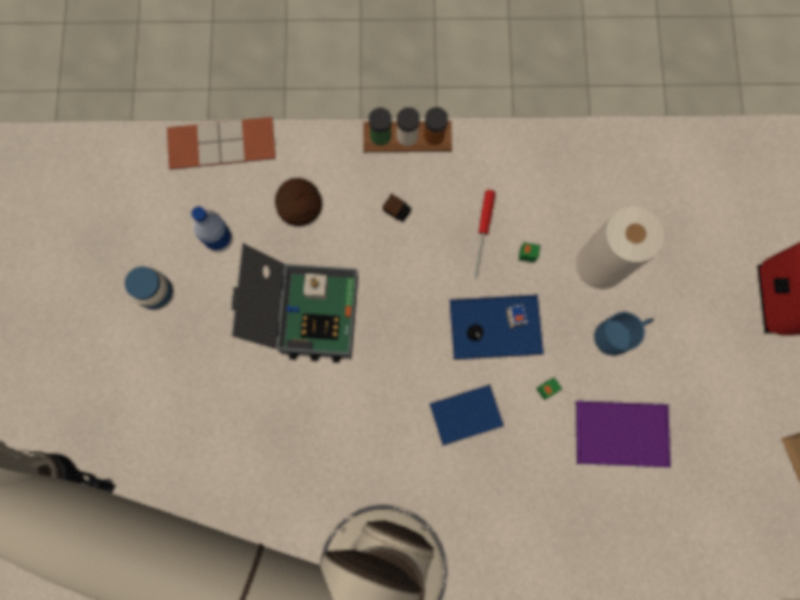

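View pics/s0.png

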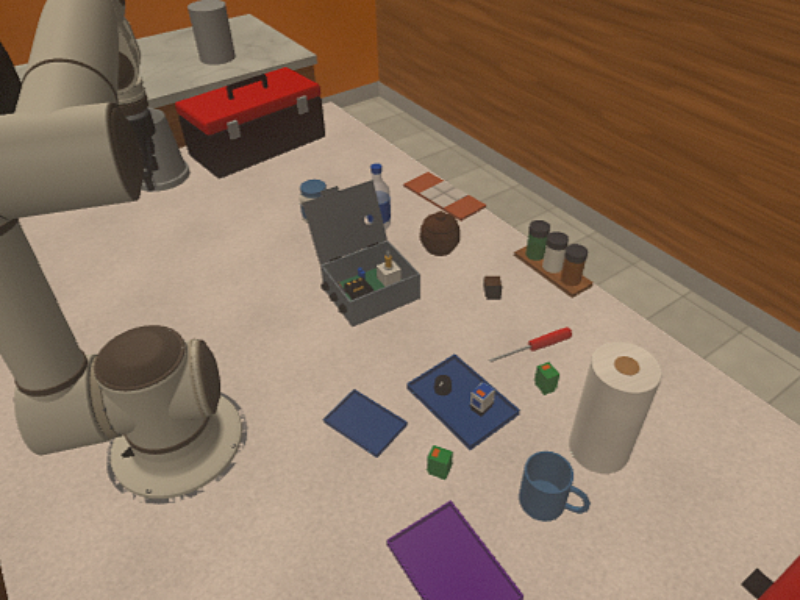

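The top view (800×600) shows these candidates:
- **Relay:** the white-and-blue one is at (516,315) in the larger blue tray. The green look-alikes are at (529,251) and (549,388), and the brown old relay is at (397,208).
- **Tray:** the large blue one is at (497,327). The small blue one is at (466,414) and the purple one at (622,433).
- **Knob:** (475,332).

I choose the relay at (516,315). Next I'll work out the yaws.

```bash
cat >> h.py <<'E'
def plan(pos,yaw,n=None):
    "rows (rounded) from the current pose to pos, tool down at yaw"
    p,r=tcp(); R0=Ro.from_euler('xyz',r,degrees=True); R1=Ro.from_euler('xyz',[180,0,yaw],degrees=True)
    rv=(R0.inv()*R1).as_rotvec(degrees=True); d=np.asarray(pos)-p
    k=n or int(np.ceil(max(np.linalg.norm(d)/0.045,np.abs(rv).max()/8.5,1)))
    print("tcp",p.round(4),r.round(2),"world d",d.round(4),"rotvec",rv.round(2),"n",k)
    for i in range(k):
        Ri=R0*Ro.from_rotvec(rv*i/k,degrees=True); print([(rv/k).round(2).tolist(),Ri.inv().apply(d/k).round(4).tolist()])
E
python3 - <<'E'
from h import *
for n in ["top","side"]:
    z=np.load(f"/tmp/{n}.npz"); W=cloud(z["d"],n)
    def box(c,h,zl,zh):
        m=(abs(W[...,0]-c[0])<h)&(abs(W[...,1]-c[1])<h)&(W[...,2]>zl)&(W[...,2]<zh); return W[m]
    for nm,c,h,zl,zh in [("relaytop",(.51,-.281),.04,.05,.075),("knobtop",(.484,-.199),.03,.02,.04),("therm",(.58,.14),.04,.044,.056),("rim",(.525,.13),.13,.068,.0785),("cover",(.51,.25),.12,.09,.23)]:
        q=box(c,h,zl,zh)
        if len(q)<6: print(n,nm,len(q)); continue
        r=cv2.minAreaRect((q[:,:2]*1000).astype(np.float32)); print(n,nm,len(q),np.round(r[0],1),np.round(r[1],1),round(r[2],1),"zmed",np.median(q[:,2]).round(4),"mean",q.mean(0).round(4))
        if nm=="cover":
            u,s,v=np.linalg.svd(q-q.mean(0)); print(v[2],s)
plan([.48,-.24,.26],0)
E
```

```text
top relaytop 120 [ 511.8 -283.2] [39.4 31. ] 12.6 zmed 0.0606 mean [ 0.5114 -0.2825  0.0606]
top knobtop 84 [ 482.4 -198.5] [30.1 32.2] 86.1 zmed 0.0283 mean [ 0.4823 -0.1983  0.028 ]
top therm 161 [587.7 143.7] [79.7 54.4] 81.6 zmed 0.0506 mean [0.5851 0.1382 0.0502]
top rim 258 [526.1 132.9] [154.5 182.5] 85.6 zmed 0.0749 mean [0.5254 0.1363 0.0745]
top cover 1587 [529.1 207.5] [129.4 182.1] 82.1 zmed 0.161 mean [0.5314 0.2405 0.1587]
[ 0.07614002  0.9087342  -0.41037159] [2.05555898 1.67175232 0.1725128 ]
side relaytop 127 [ 507.2 -282.5] [39.9 31. ] 11.9 zmed 0.0598 mean [ 0.5044 -0.285   0.0591]
side knobtop 87 [ 477.2 -197.5] [31.5 34.4] 8.9 zmed 0.0267 mean [ 0.4766 -0.1997  0.0267]
side therm 111 [582.2 139.9] [73.9 55.6] 85.4 zmed 0.0492 mean [0.5819 0.1347 0.0494]
side rim 356 [519.8 135.1] [164.2 182.1] 85.9 zmed 0.0737 mean [0.5207 0.1347 0.0734]
side cover 1730 [524.2 208.6] [129.3 183.1] 82.3 zmed 0.1559 mean [0.525  0.2414 0.1547]
[-0.07274519 -0.91069122  0.40663207] [2.1519356  1.68831582 0.17772313]
tcp [0.1967 0.5136 0.2313] [-180.     -0.    159.04] world d [ 0.28
[... 269 characters left out ...]
, [-0.0409, -0.0109, -0.0015]]
[[-0.0, 0.0, 8.37], [-0.0421, -0.0049, -0.0015]]
[[-0.0, 0.0, 8.37], [-0.0424, 0.0013, -0.0015]]
[[-0.0, 0.0, 8.37], [-0.0417, 0.0075, -0.0015]]
[[-0.0, 0.0, 8.37], [-0.0402, 0.0135, -0.0015]]
[[-0.0, 0.0, 8.37], [-0.0378, 0.0192, -0.0015]]
[[-0.0, 0.0, 8.37], [-0.0346, 0.0245, -0.0015]]
[[-0.0, 0.0, 8.37], [-0.0307, 0.0292, -0.0015]]
[[-0.0, 0.0, 8.37], [-0.0261, 0.0334, -0.0015]]
[[-0.0, 0.0, 8.37], [-0.0209, 0.0368, -0.0015]]
[[-0.0, 0.0, 8.37], [-0.0154, 0.0395, -0.0015]]
[[-0.0, 0.0, 8.37], [-0.0094, 0.0413, -0.0015]]
[[-0.0, 0.0, 8.37], [-0.0033, 0.0422, -0.0015]]
[[-0.0, 0.0, 8.37], [0.0029, 0.0423, -0.0015]]
[[-0.0, 0.0, 8.37], [0.009, 0.0414, -0.0015]]
```

>>> {"method": "servo_tool", "body": {
  "moves": [
    [[0,0,8.4],[-0.028,-0.032,-0.002],100],
    [[0,0,8.4],[-0.032,-0.027,-0.002],100],
    [[0,0,8.4],[-0.036,-0.022,-0.002],100],
    [[0,0,8.4],[-0.039,-0.017,-0.002],100],
    [[0,0,8.4],[-0.041,-0.011,-0.002],100],
    [[0,0,8.4],[-0.042,-0.005,-0.002],100],
    [[0,0,8.4],[-0.042,0.001,-0.002],100],
    [[0,0,8.4],[-0.042,0.008,-0.001],100],
    [[0,0,8.4],[-0.04,0.014,-0.001],100],
    [[0,0,8.4],[-0.038,0.019,-0.001],100],
    [[0,0,8.4],[-0.035,0.025,-0.001],100],
    [[0,0,8.4],[-0.031,0.029,-0.001],100]
  ]
}}

```text
time: 2.8
ee_pos: [0.3745, 0.0348, 0.2506]
tcp_rot: [180.0, -0.0, 57.9]
wrist_force: [1.0, 1.4, 0.3]
opening: 0.0857
grasp_force: 0.0
```

```bash
python3 -c "
from h import *
plan([.47,-.24,.26],12)"
```

```text
tcp [0.3745 0.0348 0.2506] [ 1.7995e+02 -4.0000e-02  5.7900e+01] world d [ 0.0955 -0.2748  0.0094] rotvec [ 3.00e-02 -5.00e-02  4.59e+01] n 7
[[0.0, -0.01, 6.56], [-0.026, 0.0324, -0.0013]]
[[0.0, -0.01, 6.56], [-0.0221, 0.0352, -0.0013]]
[[0.0, -0.01, 6.56], [-0.018, 0.0375, -0.0013]]
[[0.0, -0.01, 6.56], [-0.0136, 0.0393, -0.0013]]
[[0.0, -0.01, 6.56], [-0.009, 0.0406, -0.0013]]
[[0.0, -0.01, 6.56], [-0.0043, 0.0413, -0.0013]]
[[0.0, -0.01, 6.56], [0.0004, 0.0416, -0.0013]]
```

>>> {"method": "servo_tool", "body": {
  "moves": [
    [[0,0,6.6],[-0.026,0.032,-0.001],100],
    [[0,0,6.6],[-0.022,0.035,-0.001],100],
    [[0,0,6.6],[-0.018,0.038,-0.001],100],
    [[0,0,6.6],[-0.014,0.039,-0.001],100],
    [[0,0,6.6],[-0.009,0.041,-0.001],100],
    [[0,0,6.6],[-0.004,0.041,-0.001],100],
    [[0,0,6.6],[0,0.042,-0.001],100],
    [[0,0,0],[0,0,0],100]
  ]
}}

```text
time: 3.6
ee_pos: [0.471, -0.242, 0.2557]
tcp_rot: [-180.0, 0.1, 11.6]
wrist_force: [-0.3, 1.0, -1.2]
opening: 0.0855
grasp_force: 0.0
```

```bash
cat >> h.py <<'E'
def rect(W,c,h,zl,zh,nm=""):
    m=(abs(W[...,0]-c[0])<h)&(abs(W[...,1]-c[1])<h)&(W[...,2]>zl)&(W[...,2]<zh); q=W[m]
    if len(q)<6: print(nm,len(q)); return None
    r=cv2.minAreaRect((q[:,:2]*1000).astype(np.float32)); print(nm,len(q),np.round(r[0],1),np.round(r[1],1),round(r[2],1),"z",np.median(q[:,2]).round(4),"mean",q.mean(0).round(4)); return q
E
python3 - <<'E'
from h import *
print(tcp())
im,d=save("wrist","pics/w1.png"); W=cloud(d,"wrist"); np.savez("/tmp/w1.npz",im=im,d=d,W=W)
K,R,t=cal("wrist"); print("cam",(-R.T@t).round(3),R.round(2).tolist())
rect(W,(.51,-.282),.04,.05,.075,"relay"); rect(W,(.482,-.198),.03,.02,.04,"knob")
for nm in ["relay","knob"]:
    for x in mark_of(nm,"wrist")[:3]: w=c2w(x["xyz"],"wrist"); print(nm,round(x["score"],2),w.round(4),w2p(w,"wrist").round())
E
```

```text
(array([ 0.4710082 , -0.24202257,  0.25566161]), array([-1.79975697e+02,  9.29543133e-02,  1.16338850e+01]))
cam [ 0.552 -0.222  0.398] [[0.21, -0.98, -0.0], [-0.93, -0.2, 0.32], [-0.32, -0.07, -0.95]]
relay 755 [ 509.7 -279.5] [37.5 30.4] 11.2 z 0.0603 mean [ 0.5103 -0.2787  0.0601]
knob 474 [ 480.  -195.4] [32.3 32.8] 55.2 z 0.0278 mean [ 0.4805 -0.1953  0.0276]
relay 0.95 [ 0.6525 -0.3098  0.0008] [339.  37.]
relay 0.58 [ 0.5095 -0.2757  0.0038] [286. 141.]
relay 0.56 [ 0.3622 -0.3372 -0.0027] [300. 237.]
knob 0.66 [ 0.4799 -0.194   0.0047] [227. 150.]
knob 0.3 [ 0.4918 -0.2379  0.0075] [258. 148.]
```

View pics/w1.png

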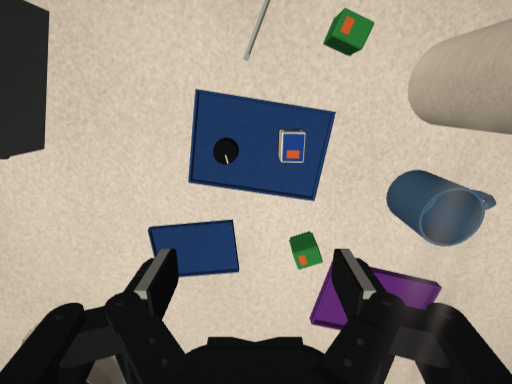

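The wrist view shows the white-and-blue relay at (292,147) in the large blue tray, with the knob at (226,151). The green look-alikes are well off, at (349,32) and (305,250). I'm going for the relay.

```bash
python3 -c "
from h import *
plan([.5097,-.280,.0265],11.4,6)"
```

```text
tcp [ 0.4701 -0.2382  0.2571] [-1.7996e+02  2.0000e-02  1.2070e+01] world d [ 0.0396 -0.0418 -0.2306] rotvec [-0.04  0.02  0.67] n 6
[[-0.01, 0.0, 0.11], [0.005, 0.0082, 0.0384]]
[[-0.01, 0.0, 0.11], [0.005, 0.0082, 0.0384]]
[[-0.01, 0.0, 0.11], [0.005, 0.0082, 0.0384]]
[[-0.01, 0.0, 0.11], [0.0051, 0.0082, 0.0384]]
[[-0.01, 0.0, 0.11], [0.0051, 0.0082, 0.0384]]
[[-0.01, 0.0, 0.11], [0.0051, 0.0082, 0.0384]]
```

>>> {"method": "servo_tool", "body": {
  "moves": [
    [[0,0,0.3],[0.015,0.026,0.03],80],
    [[0,0,0.3],[0.015,0.026,0.03],80],
    [[0,0,0],[0,0,0.04],80],
    [[0,0,0],[0,0,0.025],80],
    [[0,0,0],[0,0,0],80],
    [[0,0,0],[0,0,0],80],
    [[0,0,0],[0,0,0],80]
  ]
}}

```text
time: 4.45
ee_pos: [0.5112, -0.2828, 0.1349]
tcp_rot: [179.9, -0.2, 11.5]
wrist_force: [0.3, -0.6, 0.7]
opening: 0.0685
grasp_force: 0.0
```

```bash
python3 - <<'E'
from h import *
print(tcp())
im,d=save("wrist","pics/w2.png"); W=cloud(d,"wrist")
rect(W,(.51,-.282),.04,.052,.075,"relay"); rect(W,(.482,-.198),.03,.02,.04,"knob")
plan([.5097,-.280,.0265],11.4,4)
E
```

```text
(array([ 0.51116679, -0.28281594,  0.13493486]), array([ 1.79874430e+02, -1.51195626e-01,  1.14995138e+01]))
relay 1458 [ 510.4 -282.1] [38.  29.5] 10.3 z 0.0597 mean [ 0.5121 -0.2816  0.0595]
knob 924 [ 480.7 -197.5] [32.6 33.4] 56.1 z 0.0271 mean [ 0.4821 -0.1981  0.0268]
tcp [ 0.5112 -0.283   0.1349] [ 1.7987e+02 -1.6000e-01  1.1490e+01] world d [-0.0015  0.003  -0.1084] rotvec [ 0.13 -0.16  0.09] n 4
[[0.03, -0.04, 0.02], [-0.0003, -0.0009, 0.0271]]
[[0.03, -0.04, 0.02], [-0.0003, -0.0009, 0.0271]]
[[0.03, -0.04, 0.02], [-0.0003, -0.0008, 0.0271]]
[[0.03, -0.04, 0.02], [-0.0002, -0.0008, 0.0271]]
```

>>> {"method": "servo_tool", "body": {
  "moves": [
    [[0,0,0.5],[-0.0003,-0.001,0.04],80],
    [[0,0,0],[0,0,0.04],80],
    [[0,0,0],[0,0,0.02],80],
    [[0,0,0],[0,0,0.008],80],
    [[0,0,0],[0,0,0],60],
    [[0,0,0],[0,0,0],30],
    [[0,0,0],[0,0,0],20],
    [[0,0,0],[0,0,0],20],
    [[0,0,0],[0,0,0],20],
    [[0,0,0],[0,0,0],20]
  ],
  "force": 50
}}

```text
time: 5.5
ee_pos: [0.5111, -0.2827, 0.0266]
tcp_rot: [179.9, -0.2, 10.9]
wrist_force: [0.8, 0.7, 6.4]
opening: 0.0295
grasp_force: 50.1
```

>>> {"method": "servo_tool", "body": {
  "moves": [
    [[0,0,0],[0,0,-0.02],20],
    [[0,0,0],[0,0,-0.045],20],
    [[0,0,0],[0,0,-0.045],20],
    [[0,0,0],[0,0,-0.045],20],
    [[0,0,0],[0,0,-0.02],20],
    [[0,0,0],[0,0,0],20]
  ]
}}

```text
time: 6.1
ee_pos: [0.5112, -0.2828, 0.204]
tcp_rot: [179.7, -0.3, 10.9]
wrist_force: [-0.0, -0.4, -1.4]
opening: 0.0295
grasp_force: 49.5
```

```bash
python3 -c "
from h import *
print(get_obs()['opening'])
plan([.42,.126,.20],-4.4,11)"
```

```text
0.029460445014891003
tcp [ 0.5112 -0.2828  0.204 ] [179.74  -0.31  10.94] world d [-0.0912  0.4088 -0.004 ] rotvec [ 0.22 -0.34 15.34] n 11
[[0.02, -0.03, 1.39], [-0.0011, -0.0381, 0.0002]]
[[0.02, -0.03, 1.39], [-0.002, -0.038, 0.0002]]
[[0.02, -0.03, 1.39], [-0.0029, -0.038, 0.0002]]
[[0.02, -0.03, 1.39], [-0.0039, -0.0379, 0.0002]]
[[0.02, -0.03, 1.39], [-0.0048, -0.0378, 0.0002]]
[[0.02, -0.03, 1.39], [-0.0057, -0.0376, 0.0003]]
[[0.02, -0.03, 1.39], [-0.0066, -0.0375, 0.0003]]
[[0.02, -0.03, 1.39], [-0.0075, -0.0373, 0.0003]]
[[0.02, -0.03, 1.39], [-0.0084, -0.0371, 0.0003]]
[[0.02, -0.03, 1.39], [-0.0093, -0.0369, 0.0003]]
[[0.02, -0.03, 1.39], [-0.0102, -0.0367, 0.0003]]
```

>>> {"method": "servo_tool", "body": {
  "moves": [
    [[0,0,1.4],[-0.001,-0.038,0],20],
    [[0,0,1.4],[-0.002,-0.038,0],20],
    [[0,0,1.4],[-0.003,-0.038,0],20],
    [[0,0,1.4],[-0.004,-0.038,0],20],
    [[0,0,1.4],[-0.005,-0.038,0],20],
    [[0,0,1.4],[-0.006,-0.038,0],20],
    [[0,0,1.4],[-0.007,-0.037,0],20],
    [[0,0,1.4],[-0.008,-0.037,0],20],
    [[0,0,1.4],[-0.008,-0.037,0],20],
    [[0,0,1.4],[-0.009,-0.037,0],20],
    [[0,0,1.4],[-0.01,-0.037,0],20],
    [[0,0,0],[0,0,0],20]
  ]
}}

```text
time: 7.3
ee_pos: [0.4145, 0.0331, 0.2028]
tcp_rot: [-176.0, 0.2, 1.8]
wrist_force: [-0.3, -0.3, -0.8]
opening: 0.0293
grasp_force: 49.7
```

>>> {"method": "servo_tool", "body": {
  "moves": [
    [[0,0,0],[0,0,0],20],
    [[0,0,0],[0,0,0],20],
    [[0,0,0],[0,0,0],20]
  ]
}}

```text
time: 7.6
ee_pos: [0.4155, 0.0328, 0.2023]
tcp_rot: [-176.0, 0.2, 1.9]
wrist_force: [-0.6, 0.4, -0.4]
opening: 0.0294
grasp_force: 49.7
```

```bash
python3 - <<'E'
from h import *
p,r=tcp(); print(p,r)
im,d=save("wrist","pics/w3.png"); W=cloud(d,"wrist"); np.savez("/tmp/w3.npz",im=im,d=d,W=W)
# relay top in hand: expected z = tcp+0.0335
rect(W,p[:2],.03,p[2]+.026,p[2]+.042,"relaytop")
for nm in ["socket","spindle_tip","controller"]:
    for x in mark_of(nm,"wrist")[:2]: w=c2w(x["xyz"],"wrist"); print(nm,round(x["score"],2),w.round(4),w2p(w,"wrist").round())
rect(W,(.525,.13),.13,.070,.0785,"rim")
cv2.imwrite("pics/w3b.png",cv2.resize(im[:,:,::-1],(800,600)))
E
```

```text
[0.41553945 0.03276572 0.20230722] [-176.04620264    0.18733332    1.86138795]
relaytop 5615 [415.5  31.1] [38.8 58. ] 3.1 z 0.2355 mean [0.4192 0.0315 0.2355]
socket 0.69 [0.4954 0.1307 0.0287] [181. 102.]
socket 0.64 [0.4146 0.0367 0.1766] [253. 232.]
controller 0.79 [0.5199 0.1292 0.0057] [188.  80.]
rim 3303 [508.9 135.3] [153.6 153.2] 85.8 z 0.0752 mean [0.4987 0.1522 0.0749]
```

View pics/w3b.png

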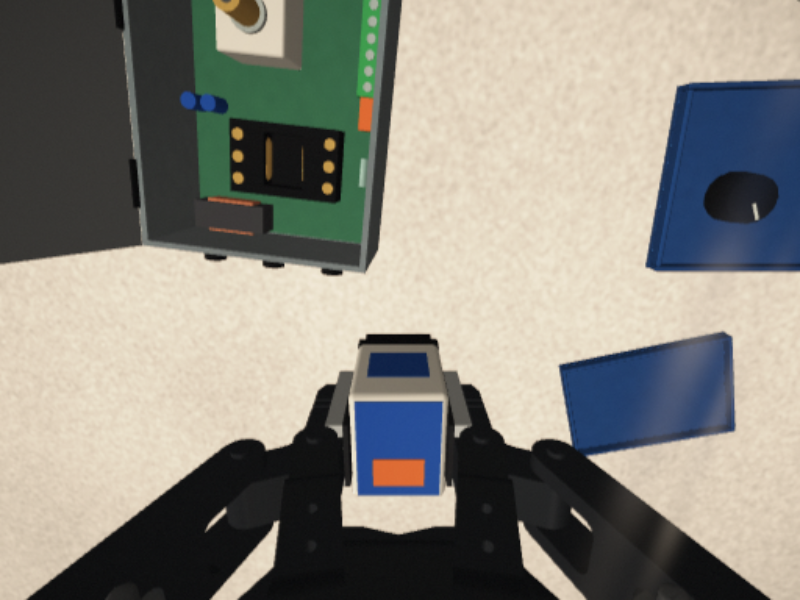

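The wrist view shows the box upper left, with the socket at (287,160) and the relay held straight between the fingers at (399,420). The arm fell short and is tilted 4°, so I'll correct it with slower rows.

```bash
python3 -c "
from h import *
plan([.425,.128,.19],-4.4,5)"
```

```text
tcp [0.4154 0.0331 0.2023] [-176.04    0.19    1.9 ] world d [ 0.0096  0.0949 -0.0123] rotvec [-3.95  0.4   6.29] n 5
[[-0.79, 0.08, 1.26], [0.0026, -0.0187, 0.0038]]
[[-0.79, 0.08, 1.26], [0.0021, -0.0188, 0.0035]]
[[-0.79, 0.08, 1.26], [0.0017, -0.0189, 0.0033]]
[[-0.79, 0.08, 1.26], [0.0013, -0.019, 0.003]]
[[-0.79, 0.08, 1.26], [0.0009, -0.019, 0.0027]]
```

>>> {"method": "servo_tool", "body": {
  "moves": [
    [[-0.8,0.1,1.3],[0.0026,-0.019,0.004],20],
    [[-0.8,0.1,1.3],[0.002,-0.019,0.0035],20],
    [[-0.8,0.1,1.3],[0.0017,-0.019,0.003],20],
    [[-0.8,0.1,1.2],[0.0013,-0.019,0.003],20],
    [[-0.8,0,1.2],[0.001,-0.019,0.003],20],
    [[0,0,0],[0,0,0],20],
    [[0,0,0],[0,0,0],20],
    [[0,0,0],[0,0,0],20],
    [[0,0,0],[0,0,0],20]
  ]
}}

```text
time: 8.7
ee_pos: [0.4237, 0.0348, 0.1928]
tcp_rot: [-176.0, 0.2, 2.1]
wrist_force: [-0.3, -0.6, -0.7]
opening: 0.0293
grasp_force: 49.7
```

```bash
python3 - <<'E'
from h import *
p,r=tcp(); print(p,r)
im,d=save("wrist","pics/w4.png"); W=cloud(d,"wrist"); np.savez("/tmp/w4.npz",im=im,d=d,W=W,p=p,r=r)
for nm in ["socket","spindle_tip","controller","relay"]:
    for x in mark_of(nm,"wrist")[:2]: w=c2w(x["xyz"],"wrist"); print(nm,round(x["score"],2),w.round(4),w2p(w,"wrist").round())
rect(W,(.525,.13),.13,.070,.0785,"rim")
rect(W,(.494,.128),.045,.024,.036,"sock30")
cv2.imwrite("pics/w4b.png",cv2.resize(im[:,:,::-1],(800,600)))
print(tcp())
E
```

```text
[0.42366161 0.03478583 0.19280009] [-175.97567677    0.19968821    2.05322985]
socket 0.65 [0.4931 0.1296 0.0256] [183. 112.]
controller 0.98 [0.5193 0.1331 0.0018] [185.  87.]
relay 0.9 [0.4251 0.0364 0.1667] [256. 229.]
relay 0.73 [0.494  0.1296 0.0316] [181. 111.]
rim 3603 [512.  135.3] [153.9 158.8] 85.6 z 0.0752 mean [0.502  0.1521 0.0749]
sock30 2954 [482.9 131.8] [78.5 73. ] 85.7 z 0.0294 mean [0.4908 0.1338 0.0294]
(array([0.42364509, 0.03476311, 0.19270772]), array([-175.9782224 ,    0.21047917,    2.0523376 ]))
```

View pics/w4b.png

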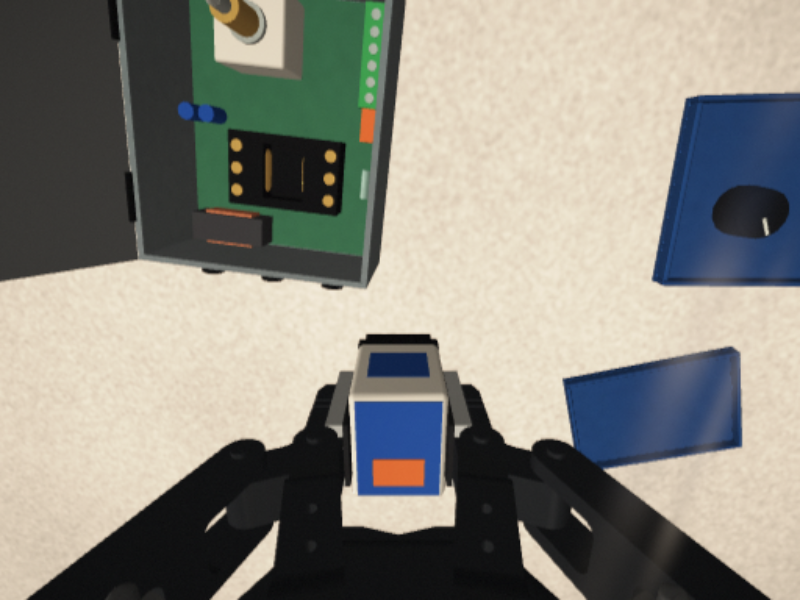

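```bash
python3 -c "
from h import *
o=get_obs(); print(o['q'].round(1),o['qd'].round(1),o['joint_efforts'].round(1),o['wrist_force'].round(1))"
```

```text
[  2.  -12.6 -10.9  91.9   4.  179.9] [-0.1  0.1 -0.  -0.  -0.  -0. ] [  0.  -33.3  47.2   0.    0.2   0. ] [ 0.9  0.4 -1.5]
```

`q6` is at its 180° limit. The relay is symmetrical, so I'll turn the hand the other way, to yaw ≈ 175.6.

>>> {"method": "servo_tool", "body": {
  "moves": [
    [[0,0,-8.5],[0,0,0],20],
    [[0,0,-8.5],[0,0,0],20],
    [[0,0,-8.5],[0,0,0],20],
    [[0,0,-8.5],[0,0,0],20],
    [[0,0,-8.5],[0,0,0],20],
    [[0,0,-8.5],[0,0,0],20],
    [[0,0,-8.5],[0,0,0],20],
    [[0,0,-8.5],[0,0,0],20],
    [[0,0,-8.5],[0,0,0],20],
    [[0,0,-8.5],[0,0,0],20],
    [[0,0,-8.5],[0,0,0],20],
    [[0,0,-8.5],[0,0,0],20]
  ]
}}

```text
time: 10.15
ee_pos: [0.4237, 0.0348, 0.1927]
tcp_rot: [179.3, -4.0, 104.4]
wrist_force: [-0.3, -0.3, -0.2]
opening: 0.0292
grasp_force: 49.7
```

```bash
python3 -c "
from h import *
plan([.55,.132,.19],175.6,10)"
```

```text
tcp [0.4237 0.0348 0.1927] [179.34  -3.97 104.42] world d [ 0.1263  0.0972 -0.0027] rotvec [  3.04  -3.04 -71.18] n 10
[[0.3, -0.3, -7.12], [0.0062, 0.0146, 0.0009]]
[[0.3, -0.3, -7.12], [0.0044, 0.0153, 0.0008]]
[[0.3, -0.3, -7.12], [0.0025, 0.0157, 0.0007]]
[[0.3, -0.3, -7.12], [0.0005, 0.0159, 0.0006]]
[[0.3, -0.3, -7.12], [-0.0015, 0.0159, 0.0005]]
[[0.3, -0.3, -7.12], [-0.0034, 0.0156, 0.0004]]
[[0.3, -0.3, -7.12], [-0.0053, 0.015, 0.0004]]
[[0.3, -0.3, -7.12], [-0.0072, 0.0142, 0.0003]]
[[0.3, -0.3, -7.12], [-0.0089, 0.0132, 0.0003]]
[[0.3, -0.3, -7.12], [-0.0104, 0.0121, 0.0003]]
```

>>> {"method": "servo_tool", "body": {
  "moves": [
    [[0.3,-0.3,-7.1],[0.006,0.015,0.001],20],
    [[0.3,-0.3,-7.1],[0.004,0.015,0.001],20],
    [[0.3,-0.3,-7.1],[0.0025,0.016,0.001],20],
    [[0.3,-0.3,-7.1],[0.0005,0.016,0],20],
    [[0.3,-0.3,-7.1],[-0.0015,0.016,0],20],
    [[0.3,-0.3,-7.1],[-0.0035,0.0155,0],20],
    [[0.3,-0.3,-7.1],[-0.005,0.015,0],20],
    [[0.3,-0.3,-7.1],[-0.007,0.014,0],20],
    [[0.3,-0.3,-7.1],[-0.009,0.013,0],20],
    [[0.3,-0.3,-7.2],[-0.0105,0.012,0],20],
    [[0,0,0],[0,0,0],20],
    [[0,0,0],[0,0,0],20]
  ]
}}

```text
time: 11.35
ee_pos: [0.5505, 0.1303, 0.1916]
tcp_rot: [180.0, -0.1, 175.0]
wrist_force: [0.8, -0.1, -1.5]
opening: 0.0295
grasp_force: 49.7
```

>>> {"method": "servo_tool", "body": {
  "moves": [
    [[0,0,0],[0,0,0],20],
    [[0,0,0],[0,0,0],20]
  ]
}}

```text
time: 11.55
ee_pos: [0.5505, 0.1299, 0.1922]
tcp_rot: [179.9, -0.0, 175.1]
wrist_force: [-1.2, 0.3, -1.2]
opening: 0.0296
grasp_force: 49.7
```

```bash
python3 - <<'E'
from h import *
p,r=tcp(); print(p,r,get_obs()['q'].round(1))
im,d=save("wrist","pics/w5.png"); W=cloud(d,"wrist"); np.savez("/tmp/w5.npz",im=im,d=d,W=W,p=p,r=r)
for nm in ["socket","spindle_tip","controller","relay"]:
    for x in mark_of(nm,"wrist")[:2]: w=c2w(x["xyz"],"wrist"); print(nm,round(x["score"],2),w.round(4),w2p(w,"wrist").round())
rect(W,(.525,.13),.13,.070,.0785,"rim")
cv2.imwrite("pics/w5b.png",cv2.resize(im[:,:,::-1],(800,600)))
print(tcp())
E
```

```text
[0.55050376 0.12989718 0.19221107] [ 1.79947416e+02 -3.68588801e-02  1.75064088e+02] [13.2  6.5  7.4 90.9  0.1 18.2]
spindle_tip 0.7 [0.5773 0.1396 0.099 ] [266. 224.]
spindle_tip 0.46 [0.4955 0.1306 0.0283] [250. 130.]
controller 0.92 [0.522  0.1314 0.0033] [253. 150.]
relay 0.95 [0.5546 0.1328 0.1659] [257. 236.]
rim 3746 [523.7 133.5] [152.5 180.4] 85.6 z 0.0753 mean [0.5032 0.1415 0.075 ]
(array([0.55079237, 0.13016866, 0.19210818]), array([ 1.79947942e+02, -3.05358186e-02,  1.75146135e+02]))
```

View pics/w5b.png

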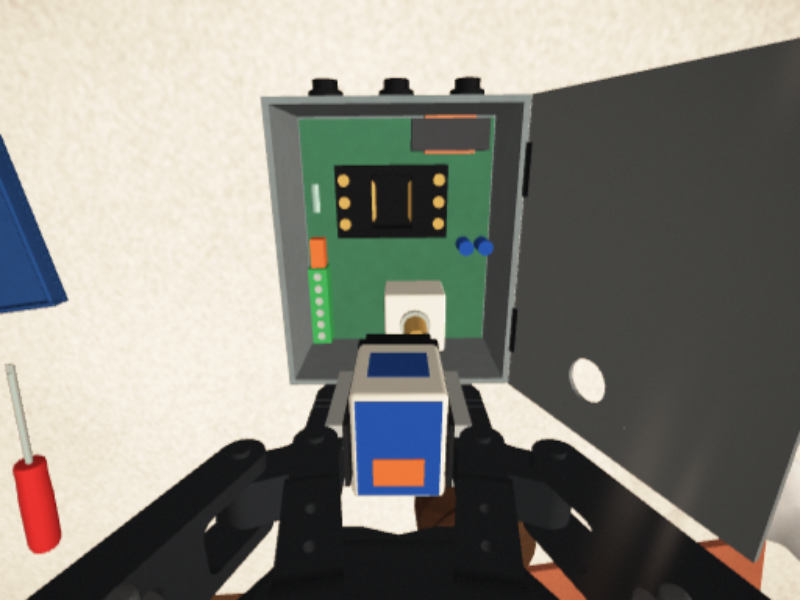

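The view is clear: the socket block is centred near (391,201), the spindle at (415,325), and the relay is in hand at (399,420). The cover is open on the right. Now I'll measure the socket and the relay in hand with the same camera.

```bash
cat > meas.py <<'E'
from h import *
def sock(im,d,W,c=(.495,.13)):
    g=im.astype(int); black=(g.max(-1)<60)|((g[...,0]>g[...,2]+40)&(g[...,0]>g[...,1]+10))
    near=(np.hypot(W[...,0]-c[0],W[...,1]-c[1])<.05)&(W[...,2]>.026)&(W[...,2]<.036)
    m=(black&near).astype(np.uint8); n,l,s,_=cv2.connectedComponentsWithStats(m); k=1+s[1:,4].argmax()
    q=W[l==k]; r=cv2.minAreaRect((q[:,:2]*1000).astype(np.float32)); print("socket",len(q),np.round(r[0],2),np.round(r[1],1),round(r[2],2),q[:,2].mean().round(4)); return r
def inhand(im,d,W,p,zt):
    g=im.astype(int); nb=g.max(-1)>75
    near=(np.hypot(W[...,0]-p[0],W[...,1]-p[1])<.035)&(abs(W[...,2]-p[2]-zt)<.006)
    m=(nb&near).astype(np.uint8); m=cv2.morphologyEx(m,cv2.MORPH_OPEN,np.ones((5,5))); n,l,s,_=cv2.connectedComponentsWithStats(m); k=1+s[1:,4].argmax()
    q=W[l==k]; r=cv2.minAreaRect((q[:,:2]*1000).astype(np.float32)); print("inhand",len(q),np.round(r[0],2),np.round(r[1],1),round(r[2],2),"z-tcp",(np.median(q[:,2])-p[2]).round(4)); return r
E
python3 - <<'E'
from meas import *
z=np.load("/tmp/w5.npz"); p=z["p"]; print(p,z["r"])
sock(z["im"],z["d"],z["W"]); inhand(z["im"],z["d"],z["W"],p,.0337)
E
```

```text
[0.55050376 0.12989718 0.19221107] [ 1.79947416e+02 -3.68588801e-02  1.75064088e+02]
socket 2387 [495.02 130.93] [78.  48.4] 85.14 0.0295
inhand 4233 [551.19 130.73] [29.9 38.5] 85.23 z-tcp 0.0332
```

>>> {"method": "servo_tool", "body": {
  "moves": [
    [[0,0,0],[0.028,-0.0023,0],20],
    [[0,0,0],[0.028,-0.0023,0.02],20],
    [[0,0,0],[0,0,0.035],20],
    [[0,0,0],[0,0,0.035],20],
    [[0,0,0],[0,0,0.02],20],
    [[0,0,0],[0,0,0],20],
    [[0,0,0],[0,0,0],20],
    [[0,0,0],[0,0,0],20],
    [[0,0,0],[0,0,0],20]
  ]
}}

```text
time: 12.7
ee_pos: [0.4955, 0.1307, 0.0835]
tcp_rot: [179.9, 0.1, 175.2]
wrist_force: [-0.4, 0.4, -0.2]
opening: 0.0296
grasp_force: 49.7
```

```bash
python3 - <<'E'
from meas import *
p,r=tcp(); print(p,r)
im,d=camera("wrist"); W=cloud(d,"wrist"); inhand(im,d,W,p,.0337)
rect(W,(.525,.13),.13,.070,.0785,"rim")
plan([.4946,.1304,.055],175.35,1)
E
```

```text
[0.49547109 0.1307448  0.08351551] [1.79911101e+02 8.03478643e-02 1.75172910e+02]
inhand 4225 [496.1  131.56] [29.9 38.9] 85.17 z-tcp 0.033
rim 6489 [522.8 133.5] [153.9 181.1] 84.9 z 0.075 mean [0.4719 0.1469 0.0747]
tcp [0.4953 0.1307 0.0832] [1.7992e+02 6.0000e-02 1.7517e+02] world d [-0.0007 -0.0003 -0.0282] rotvec [ 0.08  0.06 -0.18] n 1
[[0.08, 0.06, -0.18], [0.0007, -0.0004, 0.0282]]
```

>>> {"method": "servo_tool", "body": {
  "moves": [
    [[0,0,0],[0.0008,-0.0004,0.01],20],
    [[0,0,0],[0,0,0.012],20],
    [[0,0,0],[0,0,0.006],20],
    [[0,0,0],[0,0,0.004],20],
    [[0,0,0],[0,0,0.003],20],
    [[0,0,0],[0,0,0.002],20],
    [[0,0,0],[0,0,0],20],
    [[0,0,0],[0,0,0],20]
  ]
}}

```text
time: 13.55
ee_pos: [0.4939, 0.1303, 0.0452]
tcp_rot: [179.9, -0.0, 175.2]
wrist_force: [0.3, -0.2, -0.7]
opening: 0.0295
grasp_force: 49.7
```

>>> {"method": "servo_tool", "body": {
  "moves": [
    [[0,0,0],[0,0,0.002],20],
    [[0,0,0],[0,0,0.002],20],
    [[0,0,0],[0,0,0.002],20],
    [[0,0,0],[0,0,0.001],20],
    [[0,0,0],[0,0,0],20],
    [[0,0,0],[0,0,0],20]
  ]
}}

```text
time: 14.15
ee_pos: [0.4945, 0.1303, 0.0385]
tcp_rot: [179.9, 0.1, 175.2]
wrist_force: [3.1, -1.0, 4.0]
opening: 0.0289
grasp_force: 50.3
```

>>> {"method": "servo_tool", "body": {
  "moves": [
    [[0,0,0],[0,0,0.001],20],
    [[0,0,0],[0,0,0],20],
    [[0,0,0],[0,0,0],20]
  ]
}}

```text
time: 14.45
ee_pos: [0.4946, 0.1303, 0.0384]
tcp_rot: [179.9, 0.1, 175.2]
wrist_force: [0.5, -2.8, 11.0]
opening: 0.0294
grasp_force: 51.5
```

It has stopped on the shoulder. I'll release, back off 1 mm, and rise.

>>> {"method": "servo_tool", "body": {
  "moves": [
    [[0,0,0],[0,0,-0.001],45],
    [[0,0,0],[0,0,0],55],
    [[0,0,0],[0,0,0],55],
    [[0,0,0],[0,0,-0.02],55],
    [[0,0,0],[0,0,-0.04],55],
    [[0,0,0],[0,0,-0.045],55],
    [[0,0,0],[0,0,-0.04],55],
    [[0,0,0],[0,0,0],55],
    [[0,0,0],[0,0,0],55],
    [[0,0,0],[0,0,0],55]
  ]
}}

```text
time: 15.45
ee_pos: [0.4933, 0.13, 0.1815]
tcp_rot: [180.0, -0.2, 175.2]
wrist_force: [-0.1, -0.6, -0.3]
opening: 0.0466
grasp_force: 0.0
```

```bash
python3 - <<'E'
from meas import *
p,r=tcp(); print(p,r)
im,d=save("wrist","pics/w6.png"); W=cloud(d,"wrist")
inhand(im,d,W,np.array([.495,.131,.07]),0)
rect(W,(.525,.13),.13,.070,.0785,"rim")
m=(abs(W[...,0]-.53)<.1)&(W[...,1]>.2)&(W[...,1]<.4)&(W[...,2]>.085)&(W[...,2]<.235); q=W[m]
print(len(q)); u,s,v=np.linalg.svd(q-q.mean(0),full_matrices=False); print(v[2],q[q[:,2].argmax()])
cv2.imwrite("pics/w6b.png",cv2.resize(im[:,:,::-1],(800,600)))
E
```

```text
[0.49334158 0.1300369  0.18153033] [ 1.79991470e+02 -1.63024174e-01  1.75180317e+02]
inhand 1089 [495.27 130.79] [29.1 37.8] 84.71 z-tcp 0.0017
rim 4150 [523.5 133.6] [152.5 180.7] 85.5 z 0.0745 mean [0.4994 0.1401 0.074 ]
31500
[-0.07120243 -0.91506844  0.39696342] [0.55451864 0.26455933 0.21377886]
```

View pics/w6b.png

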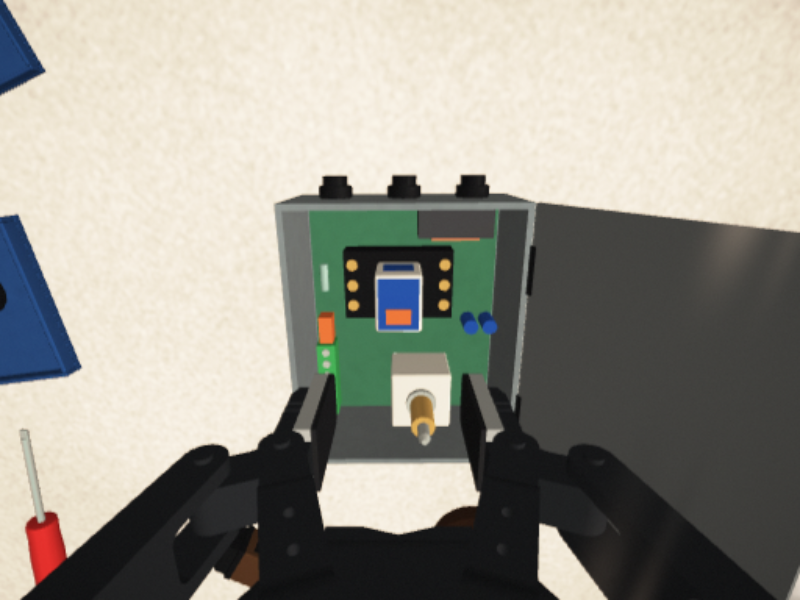

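The relay is home: its top is at 71.7 mm and it is centred within 0.3 mm. The cover stands at about 113°. I'll shut the fingers, go over and behind the cover, and sweep it shut along an arc.

>>> {"method": "servo_tool", "body": {
  "moves": [
    [[0,0,0],[-0.005,0,-0.045],0],
    [[0,0,0],[-0.005,0,-0.044],0],
    [[0,0,0],[-0.005,0.03,0],0],
    [[0,0,0],[-0.005,0.035,0],0],
    [[0,0,0],[0,0.035,0],0],
    [[0,0,0],[0,0.035,0],0],
    [[0,0,0],[0,0.035,0],0],
    [[0,0,0],[0,0.03,0],0],
    [[0,0,0],[0,0,0.02],0],
    [[0,0,0],[0,0,0.035],0],
    [[0,0,0],[0,0,0.02],0],
    [[0,0,0],[0,0,0],0]
  ]
}}

```text
time: 16.7
ee_pos: [0.5291, 0.3269, 0.1923]
tcp_rot: [-179.8, -0.4, 175.2]
wrist_force: [-0.4, -0.0, -0.3]
opening: -0.0003
grasp_force: 0.0
```

>>> {"method": "servo_tool", "body": {
  "moves": [
    [[0,0,0],[0,-0.02,0],0],
    [[0,0,0],[0,-0.02,0],0],
    [[0,0,0],[0,-0.02,0],0],
    [[0,0,0],[0,-0.02,-0.002],0],
    [[0,0,0],[0,-0.02,-0.002],0],
    [[0,0,0],[0,-0.02,0.002],0],
    [[0,0,0],[0,-0.02,0.004],0],
    [[0,0,0],[0,0,0],0]
  ]
}}

```text
time: 17.5
ee_pos: [0.5187, 0.1861, 0.1956]
tcp_rot: [180.0, -0.0, 175.1]
wrist_force: [0.4, 0.7, 0.5]
opening: -0.0001
grasp_force: 0.0
```

>>> {"method": "servo_tool", "body": {
  "moves": [
    [[0,0,0],[0,-0.018,0.0145],0],
    [[0,0,0],[0,-0.0195,0.011],0],
    [[0,0,0],[0,-0.0145,0.014],0],
    [[0,0,0],[0,-0.013,0.017],0],
    [[0,0,0],[0,-0.0075,0.014],0],
    [[0,0,0],[0,-0.005,0.0145],0],
    [[0,0,0],[0,-0.0035,0.0155],0],
    [[0,0,0],[0,-0.0015,0.009],0],
    [[0,0,0],[0,0,0],0]
  ]
}}

```text
time: 18.4
ee_pos: [0.5111, 0.1061, 0.0839]
tcp_rot: [180.0, -0.2, 175.2]
wrist_force: [-0.1, -0.3, -0.9]
opening: -0.0002
grasp_force: 0.0
```

```bash
python3 - <<'E'
from meas import *
print(tcp(),get_obs()["wrist_force"].round(1))
im,d=camera("side"); W=cloud(d,"side")
m=(abs(W[...,0]-.50)<.04)&(W[...,1]>.06)&(W[...,1]<.21)&(W[...,2]>.06)&(W[...,2]<.12); q=W[m]
print(len(q)); A=np.c_[q[:,:2]-q[:,:2].mean(0),np.ones(len(q))]; print(np.linalg.lstsq(A,q[:,2],rcond=None)[0].round(4))
cv2.imwrite("pics/s7.png",cv2.resize(im[70:230,130:340,::-1],(787,600)))
E
```

```text
(array([0.5110634 , 0.10609911, 0.08386227]), array([ 1.79988854e+02, -1.79926635e-01,  1.75182511e+02])) [-0.1 -0.3 -0.9]
563
[ 0.0513 -0.0284  0.0827]
```

View pics/s7.png

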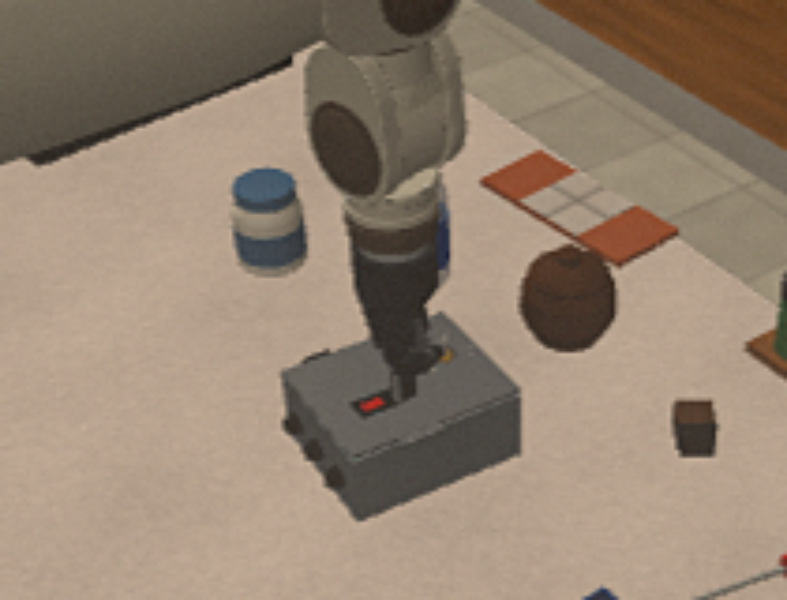

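The cover is almost shut, with only a sliver still open at the free edge. I'll press down gently.

>>> {"method": "servo_tool", "body": {
  "moves": [
    [[0,0,0],[0,0,0.003],0],
    [[0,0,0],[0,0,0.001],0],
    [[0,0,0],[0,0,0.001],0],
    [[0,0,0],[0,0,0.001],0],
    [[0,0,0],[0,0,0],0],
    [[0,0,0],[0,0,0],0]
  ]
}}

```text
time: 19.05
ee_pos: [0.5119, 0.1062, 0.0796]
tcp_rot: [179.9, -0.0, 175.2]
wrist_force: [0.4, -0.1, 0.5]
opening: -0.0
grasp_force: 0.4
```

>>> {"method": "servo_tool", "body": {
  "moves": [
    [[0,0,0],[0,0,0.001],0],
    [[0,0,0],[0,0,0],0],
    [[0,0,0],[0,0,0],0]
  ]
}}

```text
time: 19.35
ee_pos: [0.5119, 0.1061, 0.0795]
tcp_rot: [179.9, 0.0, 175.2]
wrist_force: [-2.9, -0.8, 8.1]
opening: -0.0
grasp_force: 4.1
```

>>> {"method": "servo_tool", "body": {
  "moves": [
    [[0,0,0],[0,0,-0.02],0],
    [[0,0,0],[0,0,-0.035],30],
    [[0,0,0],[0,0,-0.035],60],
    [[0,0,0],[0,0.01,-0.03],60],
    [[0,0,0],[0,0.01,0],60],
    [[0,0,0],[0,0,0],60],
    [[0,0,0],[0,0,0],60],
    [[0,0,0],[0,0,0],60]
  ]
}}

```text
time: 20.15
ee_pos: [0.513, 0.1256, 0.1971]
tcp_rot: [-180.0, -0.2, 175.2]
wrist_force: [-1.1, 0.3, 0.3]
opening: 0.0509
grasp_force: 0.0
```

```bash
python3 - <<'E'
from meas import *
p,r=tcp(); print(p,r)
im,d=save("wrist","pics/w8.png"); W=cloud(d,"wrist"); np.savez("/tmp/w8.npz",im=im,d=d,W=W,p=p,r=r)
for nm in ["spindle_tip","cover_edge"]:
    for x in mark_of(nm,"wrist")[:2]: w=c2w(x["xyz"],"wrist"); print(nm,round(x["score"],2),w.round(4),w2p(w,"wrist").round())
q=rect(W,(.525,.13),.13,.070,.081,"cover")
A=np.c_[q[:,:2]-q[:,:2].mean(0),np.ones(len(q))]; print(np.linalg.lstsq(A,q[:,2],rcond=None)[0].round(4))
rect(W,(.579,.14),.014,.0805,.11,"spindle+bush"); rect(W,(.579,.14),.014,.087,.11,"spindle"); rect(W,(.579,.14),.014,.0955,.11,"tip")
cv2.imwrite("pics/w8b.png",cv2.resize(im[:,:,::-1],(800,600)))
plan([.48,-.198,.16],175.2,14)
E
```

```text
[0.51302145 0.12555347 0.19714144] [-1.79999721e+02 -1.62701806e-01  1.75173296e+02]
cover_edge 0.82 [0.5015 0.0524 0.0787] [180. 184.]
cover 24060 [523.4 129.8] [168.8 180.3] 85.5 z 0.0791 mean [0.5082 0.1327 0.079 ]
[ 0.0002 -0.0002  0.079 ]
spindle+bush 176 [577.8 139.6] [27.4 15.4] 13.8 z 0.0827 mean [0.578  0.1399 0.0865]
spindle 63 [578.5 140.5] [7.3 6.6] 86.2 z 0.0946 mean [0.5782 0.1402 0.0941]
tip 23 [579.2 139.6] [4.9 4.8] 41.1 z 0.0973 mean [0.5792 0.1398 0.0972]
tcp [0.5133 0.1256 0.1978] [ 1.7998e+02 -1.1000e-01  1.7516e+02] world d [-0.0333 -0.3236 -0.0378] rotvec [ 0.02 -0.11 -0.04] n 14
[[0.0, -0.01, -0.0], [0.0004, -0.0232, 0.0027]]
[[0.0, -0.01, -0.0], [0.0004, -0.0232, 0.0027]]
[[0.0, -0.01, -0.0], [0.0004, -0.0232, 0.0027]]
[[0.0, -0.01, -0.0], [0.0004, -0.0232, 0.0027]]
[[0.0, -0.01, -0.0], [0.0004, -0.0232, 0.0027]]
[[0.0, -0.01, -0.0], [0.0004, -0.0232, 0.0027]]
[[0.0, -0.01, -0.0], [0.0004, -0.0232, 0.0027]]
[[0.0, -0.01, -0.0], [0.0004, -0.0232, 0.0027]]
[[0.0, -0.01, -0.0], [0.0004, -0.0232, 0.0027]]
[[0.0, -0.01, -0.0], [0.0004, -0.0232, 0.0027]]
[[0.0, -0.01, -0.0], [0.0004, -0.0232, 0.0027]]
[[0.0, -0.01, -0.0], [0.0004, -0.0232, 0.0027]]
[[0.0, -0.01, -0.0], [0.0004, -0.0232, 0.0027]]
[[0.0, -0.01, -0.0], [0.0004, -0.0232, 0.0027]]
```

View pics/w8b.png

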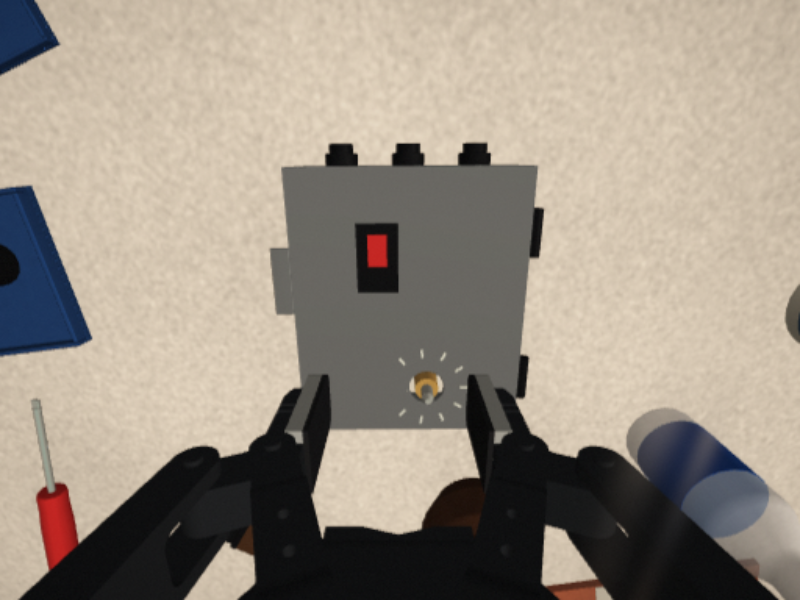

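The cover is flat and shut, and the spindle tip shows at (427,395), about (0.579, 0.140). Now the knob.

>>> {"method": "servo_tool", "body": {
  "moves": [
    [[0,0,0],[0,-0.015,0],80],
    [[0,0,0],[0,-0.025,0],80],
    [[0,0,0],[0,-0.03,0],80],
    [[0,0,0],[0,-0.03,0],80],
    [[0,0,0],[0.001,-0.03,0.003],80],
    [[0,0,0],[0.001,-0.03,0.003],80],
    [[0,0,0],[0.001,-0.03,0.005],80],
    [[0,0,0],[0.001,-0.03,0.005],80],
    [[0,0,0],[0.001,-0.03,0.005],80],
    [[0,0,0],[0.001,-0.03,0.006],80],
    [[0,0,0],[0,-0.03,0.006],80],
    [[0,0,0],[0,-0.015,0.005],80]
  ]
}}

```text
time: 21.5
ee_pos: [0.4793, -0.1999, 0.1597]
tcp_rot: [180.0, -0.1, 175.1]
wrist_force: [0.2, 0.7, -0.4]
opening: 0.0682
grasp_force: 0.0
```

>>> {"method": "servo_tool", "body": {
  "moves": [
    [[0,0,0],[0,0,0.02],80],
    [[0,0,0],[0,0,0],80],
    [[0,0,0],[0,0,0],80],
    [[0,0,0],[0,0,0],80]
  ]
}}

```text
time: 21.9
ee_pos: [0.4805, -0.1971, 0.1412]
tcp_rot: [180.0, 0.0, 175.2]
wrist_force: [-0.1, 0.1, 0.8]
opening: 0.0686
grasp_force: 0.0
```

```bash
python3 - <<'E'
from meas import *
p,r=tcp(); print(p,r)
im,d=save("wrist","pics/w9.png"); W=cloud(d,"wrist")
rect(W,(.481,-.198),.03,.022,.04,"knob")
q=rect(W,(.495,-.24),.12,-.01,.0095,"floor")
plan([.481,-.198,.009],175.2,4)
E
```

```text
[ 0.48051687 -0.19711244  0.14118453] [1.79968599e+02 1.04632417e-02 1.75213110e+02]
knob 865 [ 480.6 -197.1] [32.4 32.9] 40.1 z 0.0274 mean [ 0.4801 -0.197   0.0272]
floor 39399 [ 495. -240.] [240. 240.] 90.0 z 0.0002 mean [ 0.4718 -0.2369  0.0012]
tcp [ 0.4806 -0.1971  0.1412] [1.7997e+02 2.0000e-02 1.7522e+02] world d [ 0.0004 -0.0009 -0.1322] rotvec [0.03 0.02 0.02] n 4
[[0.01, 0.01, 0.0], [-0.0001, -0.0002, 0.0331]]
[[0.01, 0.01, 0.0], [-0.0001, -0.0002, 0.0331]]
[[0.01, 0.01, 0.0], [-0.0001, -0.0002, 0.0331]]
[[0.01, 0.01, 0.0], [-0.0001, -0.0002, 0.0331]]
```

```bash
python3 - <<'E'
from meas import *
im,d=camera("wrist"); W=cloud(d,"wrist")
m=(abs(W[...,0]-.481)<.012)&(W[...,1]>-.18)&(W[...,1]<-.12)&(W[...,2]>.011)&(W[...,2]<.022); q=W[m]; print(len(q),q.min(0),q.max(0))
E
```

```text
98 [ 0.46916789 -0.17999953  0.01107238] [ 0.4929526  -0.14746719  0.01684031]
```

>>> {"method": "servo_tool", "body": {
  "moves": [
    [[0,0,0],[0,0,0.03],55],
    [[0,0,0],[0,0,0.04],55],
    [[0,0,0],[0,0,0.03],55],
    [[0,0,0],[0,0,0.02],55],
    [[0,0,0],[0,0,0.0125],55],
    [[0,0,0],[0,0,0],55],
    [[0,0,0],[0,0,0],40],
    [[0,0,0],[0,0,0],30],
    [[0,0,0],[0,0,0],30],
    [[0,0,0],[0,0,0],30]
  ],
  "force": 40
}}

```text
time: 23.0
ee_pos: [0.4809, -0.1975, 0.0089]
tcp_rot: [180.0, 0.1, 175.2]
wrist_force: [-0.1, -0.3, 5.5]
opening: 0.0338
grasp_force: 40.2
```

>>> {"method": "servo_tool", "body": {
  "moves": [
    [[0,0,0],[0,0,-0.015],30],
    [[0,0,0],[0,0,-0.035],30],
    [[0,0,0],[0,0,-0.045],30],
    [[0,0,0],[0,0.01,-0.04],30],
    [[0,0,0],[-0.002,0.022,-0.02],30],
    [[0,0,0],[-0.003,0.03,0],30],
    [[0,0,0],[-0.003,0.03,0],30],
    [[0,0,0],[-0.003,0.03,0],30],
    [[0,0,0],[-0.003,0.03,0],30],
    [[0,0,0],[-0.003,0.03,0],30],
    [[0,0,0],[-0.003,0.03,0],30],
    [[0,0,0],[-0.003,0.03,0],30]
  ]
}}

```text
time: 24.2
ee_pos: [0.5235, 0.043, 0.1641]
tcp_rot: [180.0, 0.0, 175.2]
wrist_force: [1.0, 0.2, -0.1]
opening: 0.0344
grasp_force: 39.9
```

>>> {"method": "servo_tool", "body": {
  "moves": [
    [[0,0,0],[-0.003,0.03,0],30],
    [[0,0,0],[0,0.03,0],30],
    [[0,0,0],[0,0.025,0],30],
    [[0,0,0],[0,0.014,0],30],
    [[0,0,0],[0,0,0],30],
    [[0,0,0],[0,0,0],30],
    [[0,0,0],[0,0,0],30],
    [[0,0,0],[0,0,0],30]
  ]
}}

```text
time: 25.0
ee_pos: [0.5349, 0.1393, 0.1632]
tcp_rot: [180.0, -0.0, 175.1]
wrist_force: [-0.9, 0.4, -0.1]
opening: 0.034
grasp_force: 40.0
```

```bash
python3 - <<'E'
from meas import *
p,r=tcp(); print(p,r)
im,d=save("wrist","pics/w10.png"); W=cloud(d,"wrist"); np.savez("/tmp/w10.npz",im=im,d=d,W=W,p=p,r=r)
rect(W,(.579,.14),.016,.0805,.11,"spindle+bush"); rect(W,(.579,.14),.016,.0855,.11,"spindle"); rect(W,(.579,.14),.016,.0955,.11,"tip")
q=rect(W,(.525,.13),.13,.070,.081,"cover")
m=(np.hypot(W[...,0]-p[0],W[...,1]-p[1])<.0155)&(abs(W[...,2]-p[2]-.018)<.010); q=W[m]; print("knob z-tcp",len(q),np.percentile(q[:,2]-p[2],[5,50,95]).round(4))
cv2.imwrite("pics/w10b.png",cv2.resize(im[:,:,::-1],(800,600)))
E
```

```text
[0.53487227 0.13932137 0.16319753] [ 1.79956926e+02 -3.19308139e-02  1.75111552e+02]
spindle+bush 0
spindle 0
tip 0
cover 30526 [523.2 130.1] [168.9 180.3] 85.6 z 0.0788 mean [0.4992 0.1327 0.0788]
knob z-tcp 2323 [0.0173 0.0183 0.0192]
```

View pics/w10b.png

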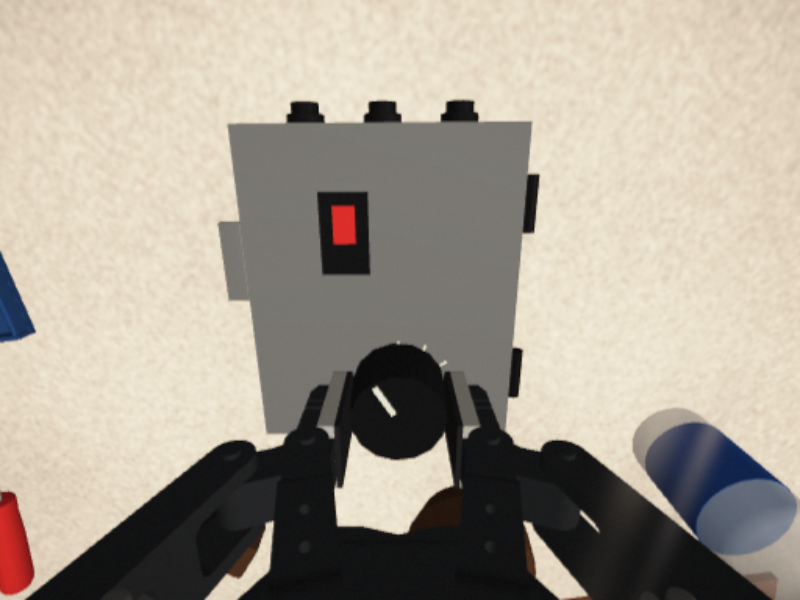

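The knob is held upright at (399,400), but it hides the spindle. I'll move on in +x so the spindle comes into view, then measure the two together.

>>> {"method": "servo_tool", "body": {
  "moves": [
    [[0,0,0],[-0.02,0,0],30],
    [[0,0,0],[-0.025,0,0],30],
    [[0,0,0],[-0.02,0,0],30],
    [[0,0,0],[0,0,0],30],
    [[0,0,0],[0,0,0],30],
    [[0,0,0],[0,0,0],30],
    [[0,0,0],[0,0,0],30]
  ]
}}

```text
time: 25.75
ee_pos: [0.5991, 0.1347, 0.1633]
tcp_rot: [179.9, -0.0, 175.2]
wrist_force: [-0.5, -0.5, 0.1]
opening: 0.0341
grasp_force: 39.9
```

```bash
python3 - <<'E'
from meas import *
p,r=tcp(); print(p,r)
im,d=camera("wrist"); W=cloud(d,"wrist"); np.savez("/tmp/w11.npz",im=im,d=d,W=W,p=p,r=r); print(tcp()[0])
rect(W,(.579,.14),.016,.0808,.11,"spindle+bush"); rect(W,(.579,.14),.016,.0855,.11,"spindle"); rect(W,(.579,.14),.016,.0955,.11,"tip")
for x in mark_of("spindle_tip","wrist")[:2]: w=c2w(x["xyz"],"wrist"); print(round(x["score"],2),w.round(4))
rect(W,(.525,.13),.13,.070,.081,"cover")
# knob top disc in hand (circle fit on its dark top face)
def knob():
    m=(np.hypot(W[...,0]-p[0],W[...,1]-p[1])<.025)&(abs(W[...,2]-p[2]-.0183)<.0025)
    q=W[m]; print("knob raw",len(q),q.mean(0).round(4))
    t=np.radians(r[2]); tx=np.array([np.cos(t),np.sin(t)]); ty=np.array([np.sin(t),-np.cos(t)])
    a=(q[:,:2]-p[:2])@tx; b=(q[:,:2]-p[:2])@ty
    s=abs(b)<.004; print("along tool x",np.percentile(a[s],[1,99]).round(4),"n",s.sum()); s=abs(b)<.009; print(np.percentile(a[s],[1,99]).round(4))
knob()
# what hole/bush looks like: cover gap = non-grey pixels
t=np.load("/tmp/w11.npz")
E
```

```text
[0.59906296 0.13474665 0.16327566] [ 1.79949316e+02 -3.08514968e-02  1.75184723e+02]
[0.59912624 0.13483004 0.16329838]
spindle+bush 228 [580.2 140.6] [15.4 15.2] 18.0 z 0.0822 mean [0.5786 0.1404 0.0867]
spindle 90 [579.7 140.2] [6.7 7.2] 83.7 z 0.0949 mean [0.5788 0.1403 0.0944]
tip 41 [580.  140.2] [4.9 5.3] 86.5 z 0.097 mean [0.5798 0.1403 0.0969]
0.62 [0.5759 0.1428 0.0994]
cover 41887 [529.7 129.5] [169.2 167.9] 85.5 z 0.0789 mean [0.5187 0.1323 0.0789]
knob raw 2889 [0.5979 0.1356 0.1816]
along tool x [-0.0161  0.0162] n 835
[-0.0158  0.0161]
```

>>> {"method": "servo_tool", "body": {
  "moves": [
    [[0,0,0],[0.0195,0.0033,0],30],
    [[0,0,0],[0,0,0.02],30],
    [[0,0,0],[0,0,0.02],30],
    [[0,0,0],[0,0,0.01],30],
    [[0,0,0],[0,0,0],30],
    [[0,0,0],[0,0,0],30],
    [[0,0,0],[0,0,0],30],
    [[0,0,0],[0,0,0],30]
  ]
}}

```text
time: 26.65
ee_pos: [0.5809, 0.1398, 0.1139]
tcp_rot: [179.9, 0.0, 175.2]
wrist_force: [-0.4, 0.2, -0.8]
opening: 0.0342
grasp_force: 39.9
```

```bash
python3 -c "
from h import *
plan([.5799,.1397,.0955],175.2,1)"
```

```text
tcp [0.5809 0.1398 0.1139] [1.7993e+02 3.0000e-02 1.7518e+02] world d [-0.001  -0.0001 -0.0184] rotvec [ 0.07  0.03 -0.02] n 1
[[0.07, 0.03, -0.02], [0.001, -0.0002, 0.0184]]
```

>>> {"method": "servo_tool", "body": {
  "moves": [
    [[0,0,0],[0.001,0,0.005],30],
    [[0,0,0],[0,0,0.004],30],
    [[0,0,0],[0,0,0.003],30],
    [[0,0,0],[0,0,0.003],30],
    [[0,0,0],[0,0,0.002],30],
    [[0,0,0],[0,0,0],30],
    [[0,0,0],[0,0,0],30]
  ]
}}

```text
time: 27.35
ee_pos: [0.5794, 0.1398, 0.096]
tcp_rot: [180.0, -0.0, 175.2]
wrist_force: [-0.2, 0.0, -1.0]
opening: 0.0342
grasp_force: 39.9
```

>>> {"method": "servo_tool", "body": {
  "moves": [
    [[0,0,0],[0,0,0.003],30],
    [[0,0,0],[0,0,0.002],30],
    [[0,0,0],[0,0,0.002],30],
    [[0,0,0],[0,0,0.001],30],
    [[0,0,0],[0,0,0],30],
    [[0,0,0],[0,0,0],30],
    [[0,0,0],[0,0,0],30]
  ]
}}

```text
time: 28.05
ee_pos: [0.5794, 0.1399, 0.088]
tcp_rot: [180.0, -0.0, 175.2]
wrist_force: [0.2, -0.5, -0.4]
opening: 0.0339
grasp_force: 39.9
```

>>> {"method": "servo_tool", "body": {
  "moves": [
    [[0,0,0],[0,0,0.001],30],
    [[0,0,0],[0,0,0.001],30],
    [[0,0,0],[0,0,0],30],
    [[0,0,0],[0,0,0],30],
    [[0,0,0],[0,0,0],30]
  ]
}}

```text
time: 28.55
ee_pos: [0.5796, 0.1399, 0.0869]
tcp_rot: [179.9, 0.0, 175.2]
wrist_force: [-2.2, -1.1, 6.0]
opening: 0.0341
grasp_force: 40.5
```

>>> {"method": "servo_tool", "body": {
  "moves": [
    [[0,0,0],[0,0,0.001],30],
    [[0,0,0],[0,0,0],30],
    [[0,0,0],[0,0,0],30],
    [[0,0,0],[0,0,-0.0015],40],
    [[0,0,0],[0,0,0],55],
    [[0,0,0],[0,0,0],55],
    [[0,0,0],[0,0,-0.02],55],
    [[0,0,0],[0,0,-0.035],55],
    [[0,0,0],[0.02,0,-0.035],55],
    [[0,0,0],[0.02,0,-0.01],55],
    [[0,0,0],[0,0,0],55],
    [[0,0,0],[0,0,0],55]
  ]
}}

```text
time: 29.75
ee_pos: [0.5397, 0.1432, 0.1863]
tcp_rot: [179.9, -0.0, 175.2]
wrist_force: [-0.6, 0.0, 0.3]
opening: 0.047
grasp_force: 0.0
```

>>> {"method": "servo_tool", "body": {
  "moves": [
    [[0,0,0],[0,0,0],55],
    [[0,0,0],[0,0,0],55]
  ]
}}

```text
time: 29.95
ee_pos: [0.5397, 0.1429, 0.1852]
tcp_rot: [180.0, -0.1, 175.2]
wrist_force: [-0.8, -0.2, -0.0]
opening: 0.0469
grasp_force: 0.0
```

```bash
python3 - <<'E'
from meas import *
print(tcp(),get_obs()["wrist_force"].round(1))
im,d=camera("wrist"); W=cloud(d,"wrist")
rect(W,(.58,.14),.03,.097,.125,"knobtop")
q=rect(W,(.51,.13),.06,.070,.085,"cover"); A=np.c_[q[:,:2]-q[:,:2].mean(0),np.ones(len(q))]; print(np.linalg.lstsq(A,q[:,2],rcond=None)[0].round(4))
m=(np.hypot(W[...,0]-.58,W[...,1]-.14)<.014)&(W[...,2]>.1)&(W[...,2]<.12); q=W[m]; A=np.c_[q[:,:2]-q[:,:2].mean(0),np.ones(len(q))]; print(np.linalg.lstsq(A,q[:,2],rcond=None)[0].round(4))
E
```

```text
(array([0.53970726, 0.14294645, 0.18516812]), array([ 1.79992707e+02, -1.41552339e-01,  1.75164816e+02])) [-0.8 -0.2 -0. ]
knobtop 1037 [579.3 140.6] [33.  33.2] 38.5 z 0.1054 mean [0.5778 0.1409 0.1049]
cover 16370 [510. 130.] [120. 120.] 0.0 z 0.079 mean [0.5051 0.1304 0.079 ]
[ 0.0002 -0.0005  0.079 ]
[-0.0059 -0.0074  0.1056]
```

The knob top is at 105.5 mm (106 expected), centred and level. The cover is shut and the hand is clear.

```bash
python3 -c "
from workcell import job_done
print(job_done())"
```

```text
the job is handed in; nothing more can be done
None
```

The job is handed in, with no verdict returned: the relay is fully home in the socket, the cover is shut, and the knob is all the way down on the spindle, as measured with the wrist camera, after about 30 of the 72 s.

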